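# Find the high side of a knocked faceplate with a probe and press it level

## Task

The steel faceplate on the bench mount has been knocked out of level. Take the wooden-handled probe from its block, touch it lightly to the face at several points round the edge to find the high side, and with the probe press that side down, gently, until the plate is level (rim heights agree within 2 mm all round); never push the plate further out of level and keep the gripper itself off it. Then stand the probe back in its block, fully home, and leave the other things on the bench where they are.

Things in the scene. Friction and masses are not known exactly. Their poses are not given: they have to be found in the camera images.
- probe: Probe, 120 mm long, 0.10 to 0.20 kg, upright in its block at the start. From the tip up: steel shaft 8 mm in diameter with rounded tip, 45 mm long; brass collar 34 mm wide from 45 to 51 mm; round wooden handle 26 mm in diameter from 51 to 120 mm. Origin: the end of the tip; z runs up the handle. Grip it round the handle, fingertips just above the collar.
- stand: The probe's block: fixed wooden block 70 x 70 x 55 mm with one upright hole 14 mm wide right through its middle. Origin: centre of its underside, z up. The probe stands in it with the collar on the block's top, the tip 10 mm above the bench.
- stand_hole0 (a point): Middle of the hole's mouth, on the top of the block (55 mm above the bench).
- mount: The mount: fixed dark foot, 124 mm wide at the bottom, that carries the round steel faceplate (180 mm in diameter, 10 mm thick, with a 18 mm brass spigot 14 mm high at its middle). Origin: centre of its underside on the bench; the plate's middle is straight above.
- face_center (a point): Middle of the faceplate's upper face, 80 mm above the bench, at the root of the spigot; it stays put while the plate rocks. The rocking is stiff: 75 mm from the middle about 11 N straight down on the high spot moves it, more away from that spot; a few N do not, and it stays where left. Under load the whole plate sinks on a rubber cushion, about 1 mm per 4 N, and springs back.
- faceplate (a joint): How far the plate is out of level, rad: 0 is level, 0.038 to 0.048 at the start (rim about 4 mm high on one side, 4 mm low opposite). It rocks only about one level line through face_center, whose direction differs every time and is not told. No stop at level: pressing the high side lowers the value through 0 to negative (then the other side is high); pressing the low side raises it.
- bowl: Bystander: loose wooden bowl, 120 mm wide, 55 mm high, origin under its middle.
- block: Bystander: loose wooden block 75 x 55 x 45 mm, origin under its middle.
- spindle_head: Bystander: loose dark steel spindle part, 64 mm wide, 48 mm high, origin under its middle.
- jar: Bystander: loose jar, 64 mm wide, 85 mm high, origin under its middle.
- turned_cup: Bystander: loose turned wooden piece, 76 mm wide, 70 mm high, origin under its middle.
There are look-alikes about, which are no part of the job. Leave any blue or turquoise look-alike of the probe alone.

How it is judged (in metres and radians):
On the way, in this order (a step that is already met when the one before it is completed fails the run):
1. the probe is lifted out of its block (z of probe in the frame of stand above 0.06 m), for 0.1 s.
2. the probe touches the faceplate while it is still out of level (contact force between probe and mount above 0.5 N and value of joint faceplate above 0.02 rad).
3. the plate is level, rim heights within 2 mm (value of joint faceplate between -0.0115 and 0.0115 rad), for 0.3 s.
At the end, for the whole second after the job is handed in: The faceplate is level within 0.0115 rad (rim heights within 2 mm all round) and the probe stands at rest in its block, upright within 0.08 rad, its collar within 3 mm of the block's top (all of step 3 and horizontal distance between probe and stand_hole0 below 0.006 m and z of probe in the frame of stand below 0.013 m and angle between probe's own z axis and vertical below 0.08 rad and linear speed of probe below 0.02 m/s); the robot touches nothing.
It fails at once if the plate is pressed further out of level (beyond 0.065 rad either way) (value of joint faceplate above 0.065 rad or value of joint faceplate below -0.065 rad).
It fails at once if the probe bears on the plate with more than 24 N (contact force between probe and mount above 24 N).
It fails at once if the gripper touches the plate or its mount (contact force between any of the fingers, the arm and mount above 1 N).
It fails at once if another thing on the bench is moved by more than 30 mm (distance of any of bowl, block, spindle_head, jar, turned_cup from where it was at the start of the episode above 0.03 m).
It also fails if it takes over 72 s, if anything falls off the work surface, if the arm or the gripper's body presses on something with over 40 N, if the wrist force passes 120 N, or if a joint passes its speed limit or range.

## Robot

A 6-joint arm with a two-finger parallel gripper is mounted at the origin on the work surface. World frame = base frame: x ahead of the robot, y to its left, z up, the work surface at z = 0. Lengths are in mm, angles in rad, forces in N, time in s.
With the tool pointing down it reaches from about 350 to 775 mm from the base axis. Payload 7.3 kg.
Tool frame: the origin (TCP) lies midway between the tips of the shut fingers; the grasp point (between the pads) lies 19 mm behind it; z points along the fingers, y is the line along which they close (so a half turn about z gives the same grasp; the last joint's range is limited). The gripper opens to 92 mm and grips with 3 to 60 N. Pads are 19 mm wide; open, the fingers measure 130 mm over their backs; the gripper's body (75 mm by 190 mm) begins 47 mm behind the grasp point.
Start: joints at [1.029, 0.342, 1.524, -0, 1.275, -0.146], TCP at [202.399, 484.437, 226.741] pointing down, gripper open.
Joint ranges: [-2.53, 2.53], [-0.77, 2.02], [0.04, 2.7], [-1, 4.14], [0.28, 2.66], [-3.11, 3.11]. Speed limits (rad/s): [2.57, 2.57, 3.14, 3.14, 3.14, 3.14].

## Interface

Orientations are given as [roll, pitch, yaw] about the fixed x, y, z axes, in that order (R = Rz(yaw) Ry(pitch) Rx(roll)).
In Python, from plant import readout, vision, order, models gives the robot as it stands. The module is installed in compiled form; this text tells all that it offers.
- The arm moves only by the tool step_arm, never from a script. Its argument "series" is text: rows parted by semicolons, each of 7 numbers parted by spaces: the gripper's target within -1 to 1 (shut at 1, half-way at 0, fully open at -1), then the shift along the tool's x, y, z each as a share of 80 mm, from -1 to 1, then the turn, a rotation vector about the tool's x, y, z each as a share of 2 pi rad, from -1 to 1. In form: jaw x y z ax ay az; .... A call has 1 to 20 rows; each row is the pose to reach, as a shift and turn from the pose commanded when the call began, along the tool's axes at that moment, turning the shorter way round; what a row does not reach only later rows make up. A row lasts 1/10 s, in which the tool goes at most 50 mm and 8.59 degrees, less where a joint would pass 70% of its speed; a pose out of reach is approached as far as the arm can. A call with a number of a shift or a turn outside -1 to 1 is refused whole. A call with a gripper value outside its range is refused whole. The fingers move at their own pace and stop on an object; the grip force is fixed at half the most. Time passes only in rows, so rows that repeat a pose let the fingers close. It gives the time, the measured TCP pose, the force, the opening and the grip force at its end, in the units of the state.
- readout.get_obs(): the state, without advancing time (a new reading comes with each control period).
- vision.capture(name): name is "scene" or "top" or "wrist"; returns a dict with "frame" (480x640x3 uint8, red, green, blue), "depth" (480x640 float32, mm along the optical axis (not along the pixel's ray), 0 where there is no reading), "fovy" (degrees; the focal length in pixels is half the picture's height over the tangent of half this angle, whatever the lens; pixels are square), "cx", "cy" (the principal point, pixels), "rvec" (rotation vector, rad) and "tvec" (3), from world to camera coordinates, as OpenCV has them; the wrist camera has in their place "mount" (4x4, takes a point from camera to tool coordinates, whose origin is the TCP and whose axes are the flange's). Camera axes: x right, y down, z forward; pixel columns grow to the right and rows downward; lengths in mm; the calibration is good to about 2 mm. The wrist camera is an equidistant fisheye: a pixel r from the principal point sees the ray r / f radians off the axis. A picture is of the moment at which its call begins: read the wrist's pose just before it.
- order.close_job(): hands the job in; it is judged then, once.
Trained networks look in a picture, given as the dict that the camera call returned (one of the last four; its "shot" number tells which), for a name from the list of things; names that differ only in an ending like _2 or _b are one class to them, and where a whole thing is asked for, a point or a joint stands for the part that bears it (a point fixed in the world has none). Each returns a list of dicts, best first, with "p" (0 to 1); they miss things now and then, are a little off and sometimes report something else, mostly with a low value. They report only what shows in the picture. A call takes as long as a camera call. They do not tell look-alikes from the thing itself.
- models.look_for(picture, thing): "position" ([column, row] in pixels, amid what is visible of it).
- models.pinpoint(picture, thing): "position" ([column, row] in pixels: a listed point, or the origin of a listed thing).
The state is a dict: "time": time; "joint_positions": joint angles; "dq": joint speeds; "tau": joint torques, N m; "tool_pos": TCP position; "tcp_rot": TCP orientation; "contact_force": force on the tool from outside, world axes, zero at the start; "moment": the same for the moment, N m; "grip_width": finger opening in mm; "finger_force": force on a finger pad.
Only numpy, scipy, OpenCV 4.12 (cv2) and the standard library are available. Lean on these libraries where they do the work, as an engineer would, in place of code of your own. Each camera call takes 0.05 s, during which the arm holds its last target. There are 200 camera calls.

## Working session

There is one attempt and no reset: what is moved stays moved. The work goes in short steps, Python scripts to look and compute and a tool call to move; the robot and the scene stay as the last step left them, time stands still between calls to the robot, and variables do not carry over. Pictures are saved under pics/ and viewed, at most 10 in all, crops included, and the job is handed in when it is done.

Besides the shell and the picture viewer there is one more tool, called after "Request:" as name(argument=value, ...) on one line, values as JSON. step_arm: Moves the arm, as the interface text tells. Shift numbers are shares of 80 mm and turn numbers shares of 2 pi rad, none past 1 either way. Its arguments: {"type":"object","properties":{"series":{"type":"string"}},"required":["series"]}

```bash
mkdir -p pics
cat > h.py <<'E'
import numpy as np, cv2
from scipy.spatial.transform import Rotation as R
from plant import readout, vision, order, models
def cap(n,save=None):
    o=readout.get_obs(); p=vision.capture(n); p['obs']=o
    if save: cv2.imwrite(f'pics/{save}.png',p['frame'][:,:,::-1])
    return p
def ray(p,uv):
    uv=np.atleast_2d(uv).astype(float); f=240/np.tan(np.radians(p['fovy'])/2)
    d=(uv-[p['cx'],p['cy']])/f
    if 'mount' in p:
        r=np.linalg.norm(d,axis=1,keepdims=True)+1e-9
        v=np.c_[d/r*np.sin(r),np.cos(r)]
        M=np.array(p['mount']); o=p['obs']; Rt=R.from_euler('xyz',o['tcp_rot']).as_matrix()
        A=Rt@M[:3,:3]; c=Rt@M[:3,3]+o['tool_pos']
    else:
        v=np.c_[d,np.ones(len(d))]; Rm=cv2.Rodrigues(np.array(p['rvec'],float))[0]
        A=Rm.T; c=-Rm.T@np.array(p['tvec'],float).ravel()
    return c,v,A
def atz(p,uv,z):
    c,v,A=ray(p,uv); d=v@A.T; return c+d*((z-c[2])/d[:,2])[:,None]
def cloud(p,uv):
    c,v,A=ray(p,uv); uv=np.atleast_2d(uv).astype(int); z=p['depth'][uv[:,1],uv[:,0]]
    return c+(v/v[:,2:]*z[:,None])@A.T
E
python3 - <<'E'
from h import *
print(readout.get_obs())
for n in('scene','top'):
    p=cap(n,n)
    for t,z in(('probe',10),('stand',0),('stand_hole0',55),('face_center',80),('mount',0),('bowl',0),('jar',0),('block',0),('spindle_head',0),('turned_cup',0)):
        for q in models.pinpoint(p,t)[:3]: print(n,t,round(q['p'],2),np.round(q['position']),atz(p,q['position'],z).round()[0])
E
```

```text
{'time': 0.0, 'joint_positions': array([ 1.02899787e+00,  3.42693559e-01,  1.52502743e+00, -7.02750661e-06,
        1.27538636e+00, -1.45989638e-01]), 'dq': array([ 2.27323556e-03, -1.85123393e-04,  6.22602591e-04, -1.36805508e-04,
       -4.37635638e-05,  1.96122578e-03]), 'tau': array([ 2.33612918e-03, -4.31233513e+01, -2.44222963e+01,  7.19628436e-02,
        5.58283541e-02, -1.15244920e-04]), 'tool_pos': array([202.17942958, 484.06530604, 226.05646117]), 'tcp_rot': array([-3.14009309e+00, -2.13697237e-04,  2.74578573e+00]), 'contact_force': array([-0.36279521,  0.16238362,  0.59960383]), 'moment': array([-0.02102271,  0.01553442, -0.0204739 ]), 'finger_force': 0.0, 'grip_width': 91.73782711996864}
scene probe 0.81 [180. 201.] [ 496. -307.   10.]
scene probe 0.77 [233. 198.] [ 441. -195.   10.]
scene probe 0.73 [151. 237.] [ 613. -306.   10.]
scene stand 0.7 [184. 203.] [ 492. -300.    0.]
scene stand_hole0 0.88 [180. 187.] [ 492. -295.   55.]
scene face_center 0.89 [264. 230.] [557. -51.  80.]
scene mount 0.96 [267. 253.] [554. -52.   0.]
scene bowl 0.73 [432. 284.] [504. 296.  -0.]
scene jar 0.65 [226. 170.] [ 356. -264.    0.]
scene block 0.59 [505. 252.] [367. 420.   0.]
scene spindle_head 0.75 [400. 373.] [717. 292.   0.]
scene spindle_head 0.26 [503. 254.] [371. 418.   0.]
scene turned_cup 0.75 [149. 275.] [ 698. -257.    0.]
top probe 0.86 [509. 249.] [ 500. -301.   10.]
top probe 0.6 [462. 277.] [ 445. -206.   10.]
top stand 0.76 [504. 250.] [ 499. -294.    0.]
top stand_hole0 0.6 [520. 251.] [ 495. -309.   55.]
top face_center 0.84 [386. 215.] [561. -50.  80.]
top face_center 0.74 [149. 316.] [372. 397.  80.]
top mount 0.66 [383. 220.] [561. -51.   0.]
top bowl 0.92 [214. 246.] [509. 291.   0.]
top block 0.87 [148. 314.] [370. 424.   0.]
top block 0.67 [214. 143.] [721. 295.   0.]
top spindle_head 0.66 [214. 147.] [711. 294.   0.]
top turned_cup 0.58 [484. 152.] [ 700. -257.    0.]
```

View pics/scene.png

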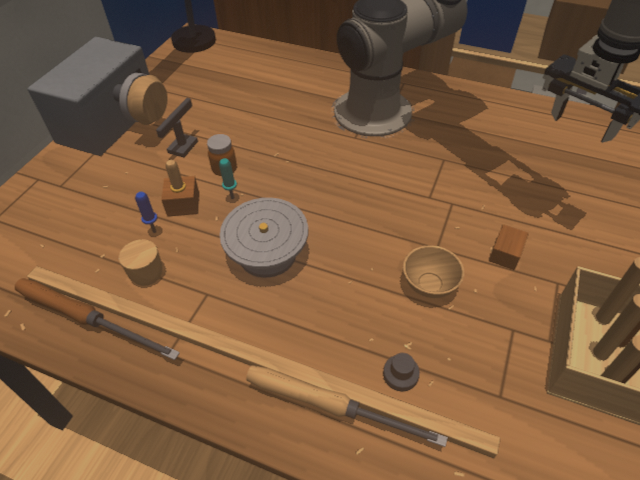

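View pics/top.png

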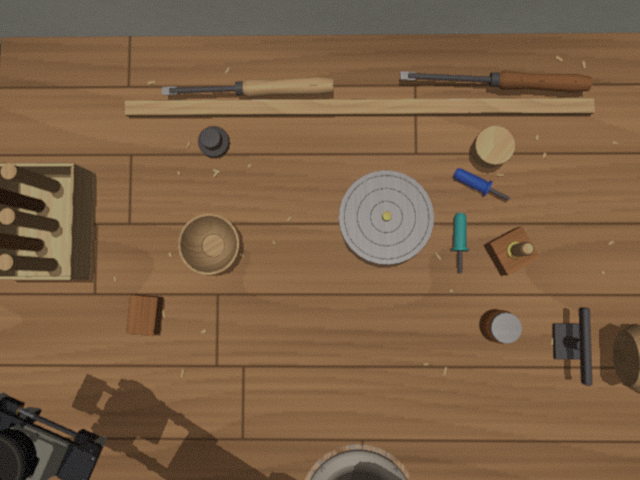

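The scene view shows the brass/wood probe upright in its block at about (178,185). The turquoise look-alike is at (228,178), the blue one at (146,208) and the plate at (264,232). In the top view the probe is at (518,249), the plate at (386,217), the turquoise one at (460,240) and the blue one at (480,185), with both look-alikes leaning. Next I'll measure with depth.

Run:
```python
from h import *
g=np.stack(np.meshgrid(np.arange(640),np.arange(480)),-1).reshape(-1,2)
for n in('scene','top'):
    p=cap(n); P=cloud(p,g); ok=p['depth'].ravel()>0
    hsv=cv2.cvtColor(p['frame'],cv2.COLOR_RGB2HSV).reshape(-1,3)
    c=np.array([558,-50]); r=np.linalg.norm(P[:,:2]-c,axis=1)
    m=ok&(r<84)&(r>20)&(abs(P[:,2]-80)<12); Q=P[m]
    A=np.c_[Q[:,:2]-c,np.ones(len(Q))]
    for _ in range(3):
        s=np.linalg.lstsq(A,Q[:,2],rcond=None)[0]; e=Q[:,2]-A@s; k=abs(e)<3*e.std()+.1; A,Q=A[k],Q[k]
    print(n,'plane',s,np.hypot(*s[:2]),'up dir deg',np.degrees(np.arctan2(s[1],s[0])),'rms',e.std(),len(Q))
    m=ok&(np.linalg.norm(P[:,:2]-c,axis=1)<110)&(P[:,2]>70)&(P[:,2]<90); Q=P[m]; print('centre',(Q.max(0)+Q.min(0))/2,np.median(Q,0), np.ptp(Q,axis=0))
    near=ok&(np.linalg.norm(P[:,:2]-[495,-300],axis=1)<60)
    Q=P[near&(abs(P[:,2]-55)<4)]; print('block top',Q.mean(0),cv2.minAreaRect(Q[:,:2].astype(np.float32)),len(Q))
    for a,b in((70,90),(90,110),(110,130),(130,180)):
        Q=P[near&(P[:,2]>a)&(P[:,2]<b)]
        if len(Q):print('handle',a,Q.mean(0).round(1),len(Q), Q.min(0).round(),Q.max(0).round())
    for nm,a,b in(('teal',80,98),('blue',108,130)):
        m=ok&(hsv[:,0]>a)&(hsv[:,0]<b)&(hsv[:,1]>130)&(abs(P[:,0]-520)<120)&(abs(P[:,1]+250)<100)
        if m.sum(): Q=P[m]; print(nm,len(Q),Q.min(0).round(),Q.max(0).round())
```

```text
scene plane [-3.82599417e-02 -2.80789992e-03  8.11581559e+01] 0.03836283936368929 up dir deg -175.8025836604774 rms 1.5186277924707736 3930
centre [557.55198651 -49.87931128  79.86932004] [565.25112651 -45.41616662  80.88986512] [182.02297287 180.54011454  19.71237207]
block top [ 500.75681698 -293.47786771   55.83582659] ((496.3395690917969, -297.234130859375), (75.15238189697266, 70.82514953613281), 28.615707397460938) 524
handle 70 [ 502.  -292.2   79.6] 84 [ 489. -309.   70.] [ 509. -284.   90.]
handle 90 [ 501.9 -292.2   99.7] 84 [ 485. -308.   90.] [ 509. -284.  110.]
handle 110 [ 500.2 -293.2  120.9] 106 [ 484. -310.  110.] [ 510. -284.  130.]
handle 130 [ 497.5 -296.7  131.6] 39 [ 486. -306.  130.] [ 507. -285.  134.]
teal 172 [ 499. -211.   21.] [ 570. -193.   36.]
blue 100 [ 617. -262.   23.] [ 640. -213.   36.]
top plane [-3.88904084e-02 -1.48875153e-03  7.92310359e+01] 0.03891889316663835 up dir deg -177.8077486617591 rms 2.0832077161932245 5778
centre [558.230552   -50.29407425  79.9100047 ] [556.55764897 -49.99363421  79.22547017] [178.55870623 178.26999318  19.68559655]
block top [ 495.37875572 -295.02990249   54.40359612] ((495.84326171875, -298.54461669921875), (70.57402801513672, 71.6032485961914), 27.987951278686523) 914
handle 70 [ 494.1 -288.9   80.7] 40 [ 484. -296.   70.] [ 508. -285.   90.]
handle 90 [ 494.6 -289.    99.6] 44 [ 483. -297.   90.] [ 508. -285.  110.]
handle 110 [ 495.6 -295.2  124.2] 155 [ 484. -311.  110.] [ 508. -285.  130.]
handle 130 [ 495.4 -297.   131. ] 30 [ 488. -306.  130.] [ 504. -289.  134.]
teal 361 [ 500. -212.   16.] [ 571. -186.   36.]
blue 236 [ 611. -261.   14.] [ 640. -204.   37.]
```

Request:
step_arm(series="-1 -1 -1 0 0 0 0;-1 -1 -1 0 0 0 0;-1 -1 -1 0 0 0 0;-1 -1 -1 0 0 0 0")

```text
time: 1.6
tool_pos: [246.1, 378.6, 227.1]
tcp_rot: [3.141, 0.0, 2.743]
contact_force: [0.4, -0.2, -0.4]
grip_width: 91.4
finger_force: 0.0
```

Request:
step_arm(series="-1 -1 -1 0 0 0 0;-1 -1 -1 0 0 0 0;-1 -1 -1 0 0 0 0;-1 -1 -1 0 0 0 0")

```text
time: 2.0
tool_pos: [289.1, 274.9, 227.0]
tcp_rot: [3.141, 0.0, 2.743]
contact_force: [-0.3, 0.8, 0.4]
grip_width: 91.8
finger_force: 0.0
```

Request:
step_arm(series="-1 -1 -1 0 0 0 0;-1 -1 -1 0 0 0 0;-1 -1 -1 0 0 0 0;-1 -1 -1 0 0 0 0")

```text
time: 2.4
tool_pos: [332.3, 170.6, 226.9]
tcp_rot: [3.141, 0.0, 2.744]
contact_force: [-0.1, 0.3, -0.6]
grip_width: 91.6
finger_force: 0.0
```

Request:
step_arm(series="-1 -1 -1 0 0 0 0;-1 -1 -1 0 0 0 0;-1 -1 -1 0 0 0 0;-1 -1 -1 0 0 0 0")

```text
time: 2.8
tool_pos: [375.4, 66.2, 226.7]
tcp_rot: [3.141, 0.0, 2.744]
contact_force: [-0.7, 0.5, 0.3]
grip_width: 91.7
finger_force: 0.0
```

Request:
step_arm(series="-1 -1 -1 0 0 0 0;-1 -1 -1 0 0 0 0;-1 -1 -1 0 0 0 0;-1 -1 -1 0 0 0 0")

```text
time: 3.2
tool_pos: [418.0, -38.1, 226.4]
tcp_rot: [3.141, -0.001, 2.745]
contact_force: [-0.2, -0.2, 0.1]
grip_width: 91.7
finger_force: 0.0
```

Request:
step_arm(series="-1 -1 -1 0 0 0 0;-1 -1 -1 0 0 0 0;-1 -1 -1 0 0 0 0;-1 -1 -1 0 0 0 0")

```text
time: 3.6
tool_pos: [460.7, -142.4, 226.2]
tcp_rot: [3.141, -0.001, 2.745]
contact_force: [0.8, 0.3, -0.2]
grip_width: 92.2
finger_force: 0.0
```

Request:
step_arm(series="-1 -.577 -.8 0 0 0 0;-1 -.577 -.8 0 0 0 0;-1 -.577 -.8 0 0 0 0")

```text
time: 3.9
tool_pos: [478.7, -220.1, 226.4]
tcp_rot: [3.141, -0.0, 2.745]
contact_force: [0.3, 0.4, 0.1]
grip_width: 92.1
finger_force: 0.0
```

Request:
step_arm(series="-1 -.577 -.8 0 0 0 0;-1 -.577 -.8 0 0 0 0;-1 -.577 -.8 0 0 0 0;-1 -.577 -.8 0 0 0 0;-1 -.577 -.8 0 0 0 0")

```text
time: 4.4
tool_pos: [496.1, -294.4, 226.9]
tcp_rot: [3.141, -0.001, 2.748]
contact_force: [0.2, 0.3, -1.3]
grip_width: 91.9
finger_force: 0.0
```

```bash
cat >> h.py <<'E'
def togo(w,o=None):
    "world shift (mm) -> tool shares of 80 mm"
    o=o or readout.get_obs(); return (R.from_euler('xyz',o['tcp_rot']).inv().apply(w)/80).round(3)
E
python3 - <<'E'
from h import *
p=cap('wrist','w1'); o=p['obs']; print(o['tool_pos'],o['tcp_rot'])
g=np.stack(np.meshgrid(np.arange(640),np.arange(480)),-1).reshape(-1,2)
P=cloud(p,g); ok=p['depth'].ravel()>0
near=ok&(np.linalg.norm(P[:,:2]-[496,-297],axis=1)<40)
for a,b in((52,59),(62,80),(80,100),(100,125),(125,136)):
    Q=P[near&(P[:,2]>a)&(P[:,2]<b)]
    if len(Q):print(a,Q.mean(0).round(1),len(Q),Q.min(0).round(),Q.max(0).round(),cv2.minAreaRect(Q[:,:2].astype(np.float32)))
for t,z in(('probe',10),('stand_hole0',55)):
    for q in models.pinpoint(p,t)[:3]: print(t,q['p'],np.round(q['position']),atz(p,q['position'],z).round(1))
E
```

```text
[ 496.10915414 -294.39362239  226.86157075] [ 3.14053604e+00 -8.95566735e-04  2.74782896e+00]
52 [ 490.3 -295.1   54.5] 3470 [ 456. -337.   52.] [ 536. -257.   59.] ((495.9623107910156, -299.23382568359375), (70.67471313476562, 71.24887084960938), 28.252328872680664)
62 [ 486.4 -295.1   72.3] 113 [ 481. -310.   62.] [ 503. -284.   80.] ((489.59002685546875, -295.361572265625), (29.868820190429688, 13.102904319763184), 56.243282318115234)
80 [ 486.8 -294.8   90.5] 160 [ 483. -310.   80.] [ 500. -286.  100.] ((489.27691650390625, -295.8077087402344), (25.719379425048828, 11.385342597961426), 60.99528121948242)
100 [ 488.9 -296.3  116.7] 425 [ 482. -312.  100.] [ 509. -286.  125.] ((495.8838195800781, -298.8291015625), (26.12520408630371, 25.37651824951172), 13.631499290466309)
125 [ 494.6 -298.5  128.7] 673 [ 484. -310.  125.] [ 507. -288.  131.] ((495.1009521484375, -298.79364013671875), (21.985883712768555, 21.510080337524414), 60.9573974609375)
probe 0.87 [314. 209.] [[ 493.7 -298.5   10. ]]
probe 0.78 [393. 136.] [[ 453.9 -195.7   10. ]]
probe 0.62 [350. 301.] [[ 607.1 -301.9   10. ]]
stand_hole0 0.29 [574. 194.] [[570.4 -30.7  55. ]]
```

Request:
step_arm(series="-1 -.013 -.05 0 0 0 0;-1 -.013 -.05 .4 0 0 0;-1 -.013 -.05 .7 0 0 0;-1 -.013 -.05 .7 0 0 0;-1 -.013 -.05 .7 0 0 0")

```text
time: 5.05
tool_pos: [495.6, -301.5, 171.2]
tcp_rot: [3.141, -0.0, 2.746]
contact_force: [0.2, 0.4, 0.7]
grip_width: 91.8
finger_force: 0.0
```

Run:
```python
from h import *
for i in range(3):
    p=cap('wrist','w2' if i==2 else None); o=p['obs']; print(o['time'],o['tool_pos'],o['tcp_rot'])
g=np.stack(np.meshgrid(np.arange(640),np.arange(480)),-1).reshape(-1,2)
P=cloud(p,g); ok=p['depth'].ravel()>0
near=ok&(np.linalg.norm(P[:,:2]-[496,-297],axis=1)<30)
Q=P[near&(P[:,2]>125)&(P[:,2]<136)];print(Q.mean(0).round(1),cv2.minEnclosingCircle(Q[:,:2].astype(np.float32)))
```

```text
5.05 [ 495.55895749 -301.45694933  171.17967903] [ 3.14147999e+00 -7.81149770e-05  2.74572419e+00]
5.1 [ 496.02876831 -301.77626536  171.9804458 ] [-3.14116102e+00  1.77534085e-03  2.74576963e+00]
5.15 [ 496.17328835 -301.90015655  172.30169385] [-3.14094169e+00  2.58543646e-03  2.74572829e+00]
[ 494.1 -298.6  128.7] ((495.4039611816406, -298.9439697265625), 11.402056694030762)
```

View pics/w2.png

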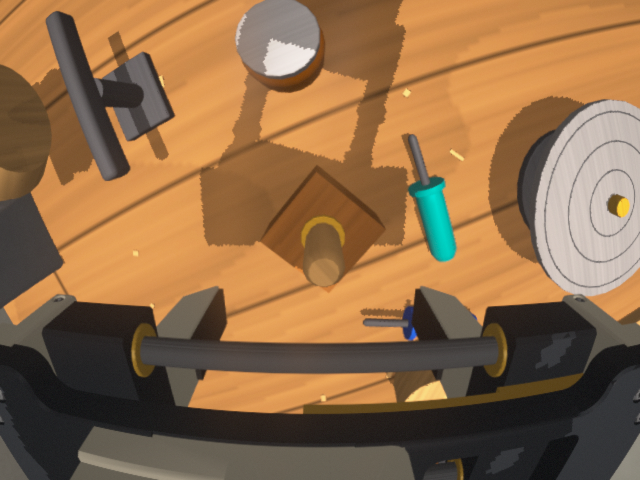

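The wrist view shows the wooden probe in its block at (323,250), between the open fingers. Turquoise is at (432,215), clear of them, and the plate is on the right. I'll correct about 3 mm in y and descend.

Request:
step_arm(series="-1 .021 .033 0 0 0 0;-1 .021 .033 .3 0 0 0;-1 .021 .033 .6 0 0 0;-1 .021 .033 .6 0 0 0;-1 .021 .033 .6 0 0 0")

```text
time: 5.7
tool_pos: [495.2, -298.2, 123.4]
tcp_rot: [3.142, 0.0, 2.746]
contact_force: [0.1, 0.2, 0.4]
grip_width: 91.6
finger_force: 0.0
```

Request:
step_arm(series="-1 0 0 .3 0 0 0;-1 0 0 .6 0 0 0;-1 0 0 .68 0 0 0;-1 0 0 .68 0 0 0;-1 0 0 .68 0 0 0;-1 0 0 .68 0 0 0;-1 0 0 .68 0 0 0")

```text
time: 6.4
tool_pos: [495.5, -298.6, 69.4]
tcp_rot: [-3.141, 0.002, 2.746]
contact_force: [-0.5, -0.7, -0.3]
grip_width: 91.8
finger_force: 0.0
```

Request:
step_arm(series="1 0 0 0 0 0 0;1 0 0 0 0 0 0;1 0 0 0 0 0 0;1 0 0 0 0 0 0;1 0 0 0 0 0 0;1 0 0 0 0 0 0;1 0 0 0 0 0 0;1 0 0 0 0 0 0")

```text
time: 7.2
tool_pos: [494.9, -298.2, 68.3]
tcp_rot: [3.141, -0.0, 2.746]
contact_force: [0.9, -0.5, 0.4]
grip_width: 32.3
finger_force: 0.0
```

Request:
step_arm(series="1 0 0 0 0 0 0;1 0 0 0 0 0 0;1 0 0 0 0 0 0;1 0 0 0 0 0 0;1 0 0 0 0 0 0;1 0 0 0 0 0 0")

```text
time: 7.8
tool_pos: [495.0, -298.2, 68.3]
tcp_rot: [3.142, 0.0, 2.746]
contact_force: [0.8, -1.2, -0.3]
grip_width: 25.2
finger_force: 30.0
```

Request:
step_arm(series="1 0 0 -.1 0 0 0;1 0 0 -.25 0 0 0;1 0 0 -.4 0 0 0;1 0 0 -.6 0 0 0;1 0 0 -.8 0 0 0;1 0 0 -1 0 0 0;1 0 0 -1 0 0 0;1 0 0 -1 0 0 0")

```text
time: 8.6
tool_pos: [495.0, -298.3, 148.8]
tcp_rot: [-3.141, 0.001, 2.746]
contact_force: [-0.3, 0.9, -2.0]
grip_width: 25.1
finger_force: 30.0
```

Request:
step_arm(series="1 0 0 -.3 0 0 0;1 0 0 -.3 0 0 0;1 0 0 -.3 0 0 0;1 0 0 -.3 0 0 0;1 0 0 -.3 0 0 0")

```text
time: 9.1
tool_pos: [494.5, -297.9, 171.1]
tcp_rot: [3.141, -0.002, 2.746]
contact_force: [0.5, 1.4, -2.7]
grip_width: 25.3
finger_force: 30.0
```

Run:
```python
from h import *
p=cap('scene','s2'); o=p['obs']; print(o['time'],o['tool_pos'],o['tcp_rot'],o['contact_force'],o['grip_width'])
f=p['frame'][100:260,100:320]; cv2.imwrite('pics/s2c.png',cv2.resize(f,None,fx=3,fy=3)[:,:,::-1])
for tx in (483-o['tool_pos'][0],): print(togo(np.array([tx,-53-o['tool_pos'][1],0])))
```

```text
9.1 [ 494.48314016 -297.85547248  171.05688263] [ 3.14092547e+00 -2.02459416e-03  2.74578420e+00] [ 0.46417085  1.36812056 -2.66540954] 25.25914914601533
[1.313 2.769 0.004]
```

View pics/s2c.png

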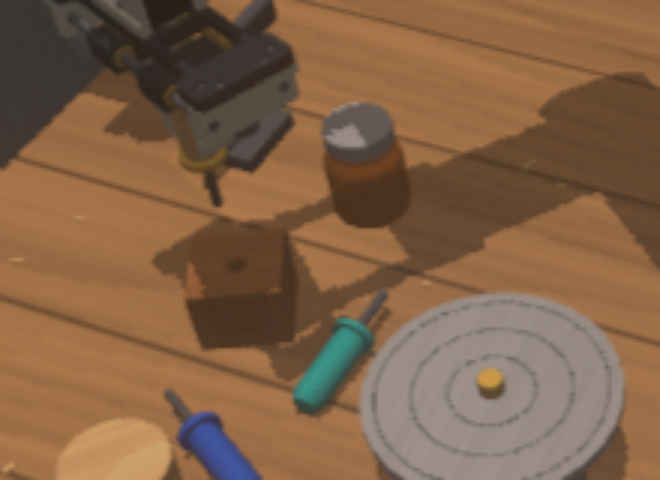

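The probe is firmly held above its block, tip just clear of the hole, which shows at about (236,264) in this crop. Next I'll go over the high side of the plate.

Request:
step_arm(series="1 .438 .923 0 0 0 0;1 .438 .923 0 0 0 0;1 .438 .923 0 0 0 0;1 .438 .923 0 0 0 0")

```text
time: 9.55
tool_pos: [491.3, -216.3, 172.3]
tcp_rot: [-3.141, 0.0, 2.747]
contact_force: [-1.0, -0.4, -1.6]
grip_width: 25.0
finger_force: 30.0
```

Request:
step_arm(series="1 .438 .923 0 0 0 0;1 .438 .923 0 0 0 0;1 .438 .923 0 0 0 0;1 .438 .923 0 0 0 0")

```text
time: 9.95
tool_pos: [487.7, -135.7, 172.4]
tcp_rot: [-3.141, 0.001, 2.746]
contact_force: [0.6, -1.3, -1.7]
grip_width: 25.1
finger_force: 30.0
```

Request:
step_arm(series="1 .438 .923 0 0 0 0;1 .438 .923 0 0 0 0;1 .438 .923 0 0 0 0;1 .438 .923 0 0 0 0;1 .438 .923 .1 0 0 0;1 .438 .923 .1 0 0 0;1 .438 .923 .1 0 0 0")

```text
time: 10.65
tool_pos: [483.3, -54.3, 163.8]
tcp_rot: [-3.141, -0.001, 2.744]
contact_force: [0.4, 1.1, -1.3]
grip_width: 25.4
finger_force: 30.0
```

Run:
```python
from h import *
for i in range(4):
    o=readout.get_obs(); print(o['tool_pos'],o['contact_force']); p=cap('scene') if i==0 else cap('top')
    if i==0: print(atz(p,[178.7,188],55))
```

```text
[483.2543204  -54.26027779 163.82519733] [ 0.40425814  1.08564194 -1.31474607]
[[ 496.16683464 -297.26730469   55.        ]]
[483.36102509 -54.09856715 164.05335284] [-0.25624981  0.03609275 -1.25313174]
[483.45399901 -53.93362042 164.21618785] [ 0.03298854  1.07086923 -1.08560796]
[483.45495216 -53.77406583 164.32255147] [ 0.45403192 -0.71549234 -1.32898251]
```

Request:
step_arm(series="1 0 0 .1 0 0 0;1 0 0 .2 0 0 0;1 0 0 .22 0 0 0;1 0 0 .22 0 0 0;1 0 0 .22 0 0 0")

```text
time: 11.35
tool_pos: [483.4, -53.3, 146.7]
tcp_rot: [3.142, -0.0, 2.746]
contact_force: [-1.0, 0.8, -2.1]
grip_width: 25.4
finger_force: 30.0
```

Request:
step_arm(series="1 0 0 .0125 0 0 0;1 0 0 .0125 0 0 0;1 0 0 .0125 0 0 0")

```text
time: 11.65
tool_pos: [483.4, -53.3, 145.8]
tcp_rot: [3.141, 0.0, 2.746]
contact_force: [-0.2, 1.0, -1.7]
grip_width: 25.4
finger_force: 30.0
```

Request:
step_arm(series="1 0 0 .0125 0 0 0;1 0 0 .0125 0 0 0;1 0 0 .0125 0 0 0")

```text
time: 11.95
tool_pos: [483.4, -53.3, 144.7]
tcp_rot: [3.142, -0.0, 2.746]
contact_force: [-0.2, 0.6, -1.2]
grip_width: 25.4
finger_force: 30.0
```

Request:
step_arm(series="1 0 0 .0125 0 0 0;1 0 0 .0125 0 0 0;1 0 0 .0125 0 0 0")

```text
time: 12.25
tool_pos: [483.3, -53.3, 143.7]
tcp_rot: [3.142, -0.0, 2.746]
contact_force: [-0.0, 0.6, -0.8]
grip_width: 25.1
finger_force: 30.0
```

Request:
step_arm(series="1 0 0 .0125 0 0 0;1 0 0 .0125 0 0 0;1 0 0 .0125 0 0 0")

```text
time: 12.55
tool_pos: [483.3, -53.3, 142.7]
tcp_rot: [3.142, -0.0, 2.746]
contact_force: [0.1, 0.5, -2.0]
grip_width: 25.6
finger_force: 30.0
```

Request:
step_arm(series="1 0 0 .0125 0 0 0;1 0 0 .0125 0 0 0;1 0 0 .0125 0 0 0")

```text
time: 12.85
tool_pos: [483.3, -53.3, 141.7]
tcp_rot: [3.142, -0.0, 2.746]
contact_force: [-0.5, 0.2, -1.4]
grip_width: 25.2
finger_force: 30.0
```

Request:
step_arm(series="1 0 0 .0125 0 0 0;1 0 0 .0125 0 0 0;1 0 0 .0125 0 0 0")

```text
time: 13.15
tool_pos: [483.4, -53.3, 140.8]
tcp_rot: [3.141, 0.0, 2.746]
contact_force: [-1.1, -0.5, -0.8]
grip_width: 24.9
finger_force: 30.0
```

Request:
step_arm(series="1 0 0 .0125 0 0 0;1 0 0 .0125 0 0 0;1 0 0 .0125 0 0 0")

```text
time: 13.45
tool_pos: [483.5, -53.3, 139.9]
tcp_rot: [3.141, 0.0, 2.746]
contact_force: [-0.8, -0.8, 1.3]
grip_width: 25.1
finger_force: 30.0
```

Request:
step_arm(series="1 0 0 .0125 0 0 0;1 0 0 .0125 0 0 0;1 0 0 .0125 0 0 0")

```text
time: 13.75
tool_pos: [483.5, -53.4, 139.0]
tcp_rot: [3.141, 0.001, 2.746]
contact_force: [-1.0, 0.4, 5.3]
grip_width: 25.5
finger_force: 30.0
```

Request:
step_arm(series="1 0 0 .0125 0 0 0;1 0 0 .0125 0 0 0;1 0 0 .0125 0 0 0")

```text
time: 14.05
tool_pos: [483.6, -53.4, 138.2]
tcp_rot: [3.141, 0.001, 2.746]
contact_force: [-1.2, 0.3, 7.2]
grip_width: 25.5
finger_force: 30.0
```

Request:
step_arm(series="1 0 0 .0125 0 0 0;1 0 0 .0125 0 0 0;1 0 0 .0125 0 0 0")

```text
time: 14.35
tool_pos: [483.5, -53.4, 137.4]
tcp_rot: [3.142, 0.001, 2.746]
contact_force: [-2.0, 0.7, 8.6]
grip_width: 25.8
finger_force: 30.0
```

Request:
step_arm(series="1 0 0 .0125 0 0 0;1 0 0 .0125 0 0 0;1 0 0 .0125 0 0 0")

```text
time: 14.65
tool_pos: [483.6, -53.4, 136.4]
tcp_rot: [3.142, 0.001, 2.746]
contact_force: [-2.5, 0.8, 8.8]
grip_width: 25.4
finger_force: 30.0
```

Request:
step_arm(series="1 0 0 .0125 0 0 0;1 0 0 .0125 0 0 0;1 0 0 .0125 0 0 0")

```text
time: 14.95
tool_pos: [483.6, -53.4, 135.4]
tcp_rot: [3.141, 0.001, 2.746]
contact_force: [-2.9, -0.6, 8.6]
grip_width: 25.3
finger_force: 30.0
```

Request:
step_arm(series="1 0 0 -.02 0 0 0;1 0 0 -.05 0 0 0;1 0 0 -.2 0 0 0;1 0 0 -.5 0 0 0;1 -.3 -.8 -.5 0 0 0;1 -.3 -.8 -.5 0 0 0;1 -.3 -.8 -.5 0 0 0")

```text
time: 15.65
tool_pos: [480.6, -123.6, 174.2]
tcp_rot: [-3.141, -0.0, 2.743]
contact_force: [-0.2, -0.1, -2.2]
grip_width: 25.6
finger_force: 30.0
```

Request:
step_arm(series="1 -.4 -.9 0 0 0 0;1 -.4 -.9 0 0 0 0;1 -.4 -.9 0 0 0 0;1 -.4 -.9 0 0 0 0;1 -.4 -.9 0 0 0 0;1 -.4 -.9 0 0 0 0")

```text
time: 16.25
tool_pos: [482.6, -199.0, 174.6]
tcp_rot: [3.141, -0.001, 2.747]
contact_force: [-0.2, -0.4, -2.2]
grip_width: 25.3
finger_force: 30.0
```

```bash
cat > plane.py <<'E'
from h import *
g=np.stack(np.meshgrid(np.arange(640),np.arange(480)),-1).reshape(-1,2)
c=np.array([558,-50])
for n in('scene','top','wrist'):
    p=cap(n); P=cloud(p,g); ok=p['depth'].ravel()>0
    r=np.linalg.norm(P[:,:2]-c,axis=1)
    m=ok&(r<84)&(r>20)&(abs(P[:,2]-80)<12); Q=P[m]
    A=np.c_[Q[:,:2]-c,np.ones(len(Q))]
    for _ in range(3):
        s=np.linalg.lstsq(A,Q[:,2],rcond=None)[0]; e=Q[:,2]-A@s; k=abs(e)<3*e.std()+.1; A,Q=A[k],Q[k]
    print(n,'plane',s.round(4),np.hypot(*s[:2]).round(4),np.degrees(np.arctan2(s[1],s[0])).round(),e.std().round(2),len(Q))
o=p['obs'];print(o['tool_pos'],o['contact_force'],o['time'])
E
python3 plane.py
```

```text
scene plane [-1.09000e-02 -5.00000e-04  8.11596e+01] 0.0109 -178.0 1.5 3833
top plane [-1.06000e-02  2.00000e-04  7.91973e+01] 0.0106 179.0 2.07 5790
wrist plane [-9.60000e-03 -5.00000e-04  7.94872e+01] 0.0096 -177.0 0.65 21342
[ 482.68142482 -199.39055729  174.72815286] [-0.04453108 -0.22187136 -1.99105809] 16.35
```

Request:
step_arm(series="1 .4 .9 0 0 0 0;1 .4 .9 0 0 0 0;1 .4 .9 0 0 0 0;1 .4 .9 0 0 0 0")

```text
time: 16.8
tool_pos: [481.1, -121.1, 175.0]
tcp_rot: [-3.141, 0.001, 2.748]
contact_force: [0.8, 0.4, -1.2]
grip_width: 25.4
finger_force: 30.0
```

Request:
step_arm(series="1 .3 .8 0 0 0 0;1 .3 .8 0 0 0 0;1 .3 .8 0 0 0 0;1 .3 .8 .2 0 0 0;1 .3 .8 .4 0 0 0;1 .3 .8 .42 0 0 0;1 .3 .8 .42 0 0 0;1 .3 .8 .42 0 0 0")

```text
time: 17.6
tool_pos: [484.0, -54.1, 141.8]
tcp_rot: [3.141, 0.001, 2.745]
contact_force: [0.8, -0.7, -2.2]
grip_width: 25.2
finger_force: 30.0
```

Request:
step_arm(series="1 0 0 .015 0 0 0;1 0 0 .03 0 0 0;1 0 0 .045 0 0 0;1 0 0 .06 0 0 0;1 0 0 .06 0 0 0;1 0 0 .06 0 0 0")

```text
time: 18.2
tool_pos: [483.7, -53.4, 136.8]
tcp_rot: [3.142, 0.001, 2.746]
contact_force: [-0.9, -0.3, 5.2]
grip_width: 25.9
finger_force: 30.0
```

Request:
step_arm(series="1 0 0 .01 0 0 0;1 0 0 .02 0 0 0;1 0 0 .02 0 0 0;1 0 0 .02 0 0 0")

```text
time: 18.6
tool_pos: [483.7, -53.4, 135.5]
tcp_rot: [3.142, 0.001, 2.746]
contact_force: [-2.7, -0.4, 8.8]
grip_width: 25.1
finger_force: 30.0
```

Request:
step_arm(series="1 0 0 .008 0 0 0;1 0 0 .008 0 0 0;1 0 0 .008 0 0 0")

```text
time: 18.9
tool_pos: [483.7, -53.5, 134.9]
tcp_rot: [3.141, 0.001, 2.746]
contact_force: [-2.4, 0.5, 9.6]
grip_width: 25.4
finger_force: 30.0
```

Request:
step_arm(series="1 0 0 .006 0 0 0;1 0 0 .006 0 0 0;1 0 0 .006 0 0 0")

```text
time: 19.2
tool_pos: [483.7, -53.4, 134.4]
tcp_rot: [3.142, 0.001, 2.746]
contact_force: [-2.7, 0.2, 8.8]
grip_width: 25.2
finger_force: 30.0
```

Request:
step_arm(series="1 0 0 -.02 0 0 0;1 0 0 -.05 0 0 0;1 0 0 -.2 0 0 0;1 0 0 -.5 0 0 0;1 -.3 -.8 -.5 0 0 0;1 -.3 -.8 -.5 0 0 0;1 -.3 -.8 -.5 0 0 0")

```text
time: 19.9
tool_pos: [480.6, -123.5, 173.1]
tcp_rot: [-3.141, -0.001, 2.743]
contact_force: [1.0, 0.2, -3.0]
grip_width: 25.5
finger_force: 30.0
```

Request:
step_arm(series="1 -.4 -.9 0 0 0 0;1 -.4 -.9 0 0 0 0;1 -.4 -.9 0 0 0 0;1 -.4 -.9 0 0 0 0;1 -.4 -.9 0 0 0 0;1 -.4 -.9 0 0 0 0")

```text
time: 20.5
tool_pos: [482.6, -199.0, 173.5]
tcp_rot: [3.141, -0.001, 2.747]
contact_force: [-0.0, -0.3, -2.2]
grip_width: 25.3
finger_force: 30.0
```

```bash
python3 plane.py
python3 - <<'E'
from h import *
p=cap('wrist','w3'); cv2.imwrite('pics/w3c.png',p['frame'][60:420,:,::-1])
o=p['obs']; print(togo(np.array([495.3,-298.4,o['tool_pos'][2]])-o['tool_pos']))
E
```

```text
scene plane [ 2.20000e-03 -9.00000e-04  8.11468e+01] 0.0024 -23.0 1.46 3813
top plane [1.80000e-03 4.00000e-04 7.91511e+01] 0.0019 14.0 2.11 5797
wrist plane [3.00000e-03 1.00000e-04 7.94987e+01] 0.0031 3.0 0.65 21413
[ 482.68794997 -199.39262795  173.63854094] [-1.08888855  0.73868737 -1.72512438] 20.6
[-0.621 -1.08  -0.   ]
```

View pics/w3c.png

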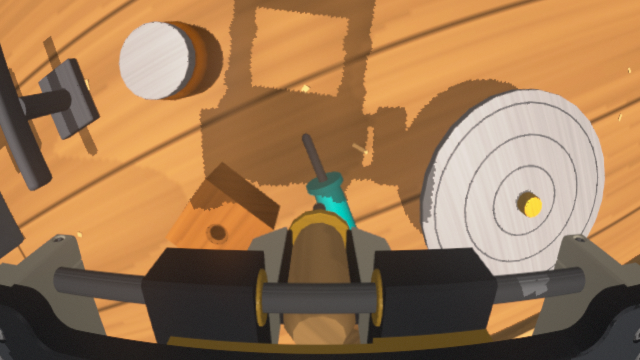

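The wrist view shows the plate looking even, the spigot at (532,206), the hole at (217,232) and the probe still gripped. All three cameras agree the plate is level to about 0.003 rad. I'll go back over the hole and check the probe's alignment.

Request:
step_arm(series="1 -.307 -.535 0 0 0 0;1 -.307 -.535 0 0 0 0;1 -.307 -.535 0 0 0 0")

```text
time: 21.0
tool_pos: [488.6, -249.9, 173.3]
tcp_rot: [3.141, -0.0, 2.744]
contact_force: [-0.8, 0.3, -1.9]
grip_width: 25.2
finger_force: 30.0
```

Request:
step_arm(series="1 -.307 -.535 0 0 0 0;1 -.307 -.535 0 0 0 0;1 -.307 -.535 0 0 0 0;1 -.307 -.535 .2 0 0 0;1 -.307 -.535 .4 0 0 0;1 -.307 -.535 .4 0 0 0;1 -.307 -.535 .4 0 0 0;1 -.307 -.535 .4 0 0 0")

```text
time: 21.8
tool_pos: [495.4, -298.0, 142.6]
tcp_rot: [-3.141, 0.001, 2.746]
contact_force: [-0.2, -1.1, -2.1]
grip_width: 25.4
finger_force: 30.0
```

Run:
```python
from h import *
p=cap('scene'); o=p['obs']; t=o['tool_pos']; print(t,o['tcp_rot'])
f=240/np.tan(np.radians(p['fovy'])/2); K=np.array([[f,0,p['cx']],[0,f,p['cy']],[0,0,1]])
A=[t+[0,0,-58.3],t+[0,0,-13.3],t+[0,0,-7.3],[495.5,-298.2,55]]
q=cv2.projectPoints(np.array(A),np.array(p['rvec'],float),np.array(p['tvec'],float),K,None)[0].reshape(-1,2); print(q.round(1))
im=cv2.resize(p['frame'][140:220,130:230],None,fx=6,fy=6,interpolation=cv2.INTER_CUBIC)[:,:,::-1].copy()
for a in q: cv2.circle(im,tuple(int(v) for v in ((a-[130,140]+.5)*6)),3,(0,255,0),-1)
cv2.imwrite('pics/s3c.png',im)
g=np.stack(np.meshgrid(np.arange(640),np.arange(480)),-1).reshape(-1,2)
p=cap('wrist'); t=p['obs']['tool_pos']; P=cloud(p,g)-t; ok=(p['depth'].ravel()>0)&(np.linalg.norm(P[:,:2],axis=1)<20)
for a,b in((-16,-6),(-5,8),(8,20),(20,35),(35,50),(50,64)):
    Q=P[ok&(P[:,2]>a)&(P[:,2]<b)]
    if len(Q):print(a,len(Q),R.from_euler('xyz',p['obs']['tcp_rot']).inv().apply(Q).mean(0).round(1))
```

```text
[ 495.42530699 -298.01185289  142.61258229] [-3.14138103e+00  1.46844322e-03  2.74640405e+00]
[[175.7 178.2]
 [171.  162.9]
 [170.3 160.8]
 [178.5 187.7]]
-16 926 [10.5 -0.   8.4]
-5 716 [ 9.2 -0.3 -2.7]
8 972 [  9.3   0.1 -14.4]
20 1504 [  9.4  -0.1 -27.8]
35 1312 [  8.6  -0.1 -41.2]
50 2365 [  1.4  -0.2 -59.7]
```

View pics/s3c.png

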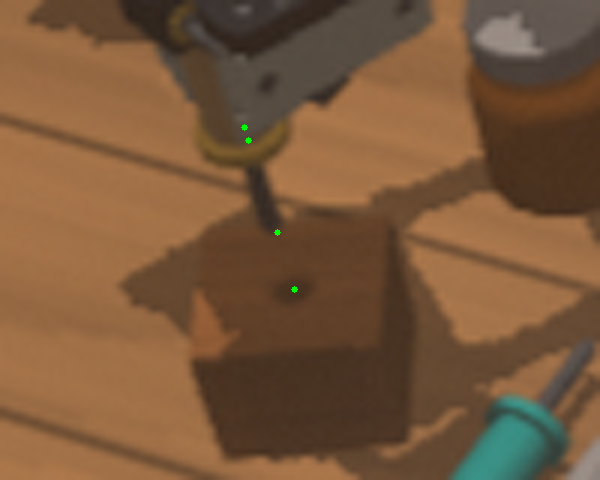

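The crop shows the shaft tip at about (272,228), on its predicted point and in line with the hole at (294,289). I'll lower it.

Request:
step_arm(series="1 0 0 .15 0 0 0;1 0 0 .25 0 0 0;1 0 0 .32 0 0 0;1 0 0 .4 0 0 0;1 0 0 .48 0 0 0;1 0 0 .5 0 0 0;1 0 0 .5 0 0 0")

```text
time: 22.6
tool_pos: [494.8, -298.2, 101.2]
tcp_rot: [3.141, -0.001, 2.746]
contact_force: [0.1, -1.0, -1.9]
grip_width: 25.4
finger_force: 30.0
```

Request:
step_arm(series="1 0 0 .08 0 0 0;1 0 0 .16 0 0 0;1 0 0 .24 0 0 0;1 0 0 .32 0 0 0;1 0 0 .37 0 0 0;1 0 0 .39 0 0 0;1 0 0 .39 0 0 0;1 0 0 .39 0 0 0")

```text
time: 23.4
tool_pos: [495.1, -298.4, 70.6]
tcp_rot: [-3.142, 0.0, 2.746]
contact_force: [1.0, 0.1, -1.5]
grip_width: 25.3
finger_force: 30.0
```

Request:
step_arm(series="1 0 0 .015 0 0 0;1 0 0 .015 0 0 0;1 0 0 .015 0 0 0;1 0 0 .015 0 0 0")

```text
time: 23.8
tool_pos: [494.9, -298.3, 69.3]
tcp_rot: [3.142, 0.0, 2.746]
contact_force: [0.8, -0.2, -2.4]
grip_width: 25.2
finger_force: 30.0
```

Request:
step_arm(series="1 0 0 .01 0 0 0;1 0 0 .01 0 0 0;1 0 0 .01 0 0 0;1 0 0 .01 0 0 0")

```text
time: 24.2
tool_pos: [494.9, -298.3, 68.3]
tcp_rot: [3.141, -0.0, 2.746]
contact_force: [0.4, 0.2, -0.6]
grip_width: 25.5
finger_force: 30.0
```

Request:
step_arm(series="1 0 0 .005 0 0 0;1 0 0 .005 0 0 0;1 0 0 .005 0 0 0;1 0 0 .005 0 0 0")

```text
time: 24.6
tool_pos: [495.0, -298.3, 68.3]
tcp_rot: [3.142, 0.0, 2.746]
contact_force: [-1.7, 0.5, 3.2]
grip_width: 25.1
finger_force: 30.0
```

Seated: the force rises at 68.3. I'll release it and rise straight up.

Request:
step_arm(series="-1 0 0 0 0 0 0;-1 0 0 0 0 0 0;-1 0 0 0 0 0 0;-1 0 0 0 0 0 0;-1 0 0 0 0 0 0;-1 0 0 0 0 0 0;-1 0 0 0 0 0 0;-1 0 0 0 0 0 0;-1 0 0 0 0 0 0;-1 0 0 0 0 0 0;-1 0 0 0 0 0 0;-1 0 0 0 0 0 0")

```text
time: 25.8
tool_pos: [494.9, -298.3, 68.0]
tcp_rot: [3.141, 0.0, 2.746]
contact_force: [0.1, 0.6, 1.1]
grip_width: 91.9
finger_force: 0.0
```

Request:
step_arm(series="-1 0 0 -.2 0 0 0;-1 0 0 -.5 0 0 0;-1 0 0 -1 0 0 0;-1 0 0 -1 0 0 0;-1 0 0 -1 0 0 0")

```text
time: 26.3
tool_pos: [495.3, -298.5, 148.9]
tcp_rot: [-3.141, 0.002, 2.746]
contact_force: [-0.0, 0.5, 0.5]
grip_width: 91.9
finger_force: 0.0
```

Request:
step_arm(series="-1 0 0 -1 0 0 0;-1 0 0 -1 0 0 0;-1 0 0 -1 0 0 0;-1 0 0 -1 0 0 0;-1 0 0 -1 0 0 0")

```text
time: 26.8
tool_pos: [494.1, -297.7, 225.7]
tcp_rot: [3.14, -0.004, 2.746]
contact_force: [-0.0, -0.1, -1.5]
grip_width: 91.8
finger_force: 0.0
```

```bash
python3 plane.py
python3 - <<'E'
from h import *
p=cap('wrist'); g=np.stack(np.meshgrid(np.arange(640),np.arange(480)),-1).reshape(-1,2); P=cloud(p,g)
Q=P[(p['depth'].ravel()>0)&(np.linalg.norm(P[:,:2]-[495,-298],axis=1)<25)&(P[:,2]>120)]
print(Q[:,2].max(),np.median(Q[:,2]),cv2.minEnclosingCircle(Q[:,:2].astype(np.float32)))
p=cap('scene'); cv2.imwrite('pics/s4c.png',cv2.resize(p['frame'][120:240,110:270],None,fx=4,fy=4)[:,:,::-1])
E
```

```text
scene plane [2.40000e-03 3.00000e-04 8.11322e+01] 0.0025 7.0 1.48 3810
top plane [ 2.4000e-03 -3.0000e-04  7.9179e+01] 0.0024 -7.0 2.08 5789
wrist plane [3.10000e-03 3.00000e-04 7.95052e+01] 0.0032 5.0 0.72 15004
[ 494.2581036  -297.7791443   226.00649492] [-0.15956717  0.03244676  0.3576687 ] 26.9
340.3562543530255 129.6666699352078 ((490.8316955566406, -293.6235656738281), 20.20487403869629)
```

View pics/s4c.png

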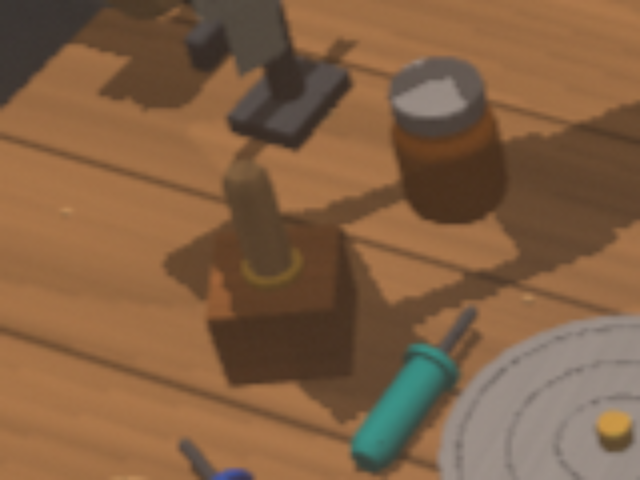

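The probe stands upright in its block at (265,225) with the collar seated at (270,265). The plate is level and nothing else has moved.

```bash
python3 -c "
from plant import order; print(order.close_job())"
```

```text
the job is handed in; nothing more can be done
None
```

The faceplate is level to about 0.003 rad by all three cameras, the probe stands fully home in its block, nothing else was seen to move, and the job is handed in; I found the high side from camera depth and touched the plate only there, not at several points round the edge.

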